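Put the saw-vice jaws away in the bypass-door cabinet

ROBOT

A 6-joint arm with a two-finger parallel gripper is mounted at the origin on the work surface. World frame = base frame: x ahead of the robot, y to its left, z up, the work surface at z = 0. Lengths are in m, angles in rad, forces in N, time in s.
With the tool pointing down it reaches from about 0.35 to 0.975 m from the base axis. Payload 7.1 kg.
Tool frame: the origin (TCP) lies at the very end of the fingers, on their centre line; the grasp point (between the pads) lies 19 mm behind it; z points along the fingers, y is the line along which they close (so a half turn about z gives the same grasp; the last joint's range is limited). The gripper opens to 88 mm and grips with 3 to 60 N. Pads are 20 mm wide; open, the fingers measure 115 mm over their backs; the gripper's body (75 mm by 178 mm) begins 61 mm behind the grasp point.
Start: joints at [1.122, 0.423, 1.63, -0, 1.089, -0.019], TCP at [0.26, 0.568, 0.223] pointing down, gripper open.
Joint ranges: [-3, 3], [-0.9, 2.11], [0.09, 2.58], [-1.31, 4.45], [0.11, 2.69], [-2.54, 2.54]. Speed limits (rad/s): [2.39, 2.39, 3.01, 3.14, 3.14, 3.14].

INTERFACE

Orientations are given as a rotation vector (axis times angle).
In Python, from workcell import ctrl, vision, nets gives the robot as it stands.
- The arm moves only by the tool move_arm, never from a script. Its argument "targets" is one flat list of numbers, 5 for each row, row after row: the shift along the world's x, y, z in m, then the turn about the world's z in degrees, then the finger opening in m, from 0 to 0.0878. In form: [dx, dy, dz, twist, fingers, dx, dy, dz, twist, fingers, ...]. A call has 1 to 10 rows; each row is the pose to reach, as a shift and turn from the pose commanded when the call began; what a row does not reach only later rows make up. A row lasts 1/10 s, in which the tool goes at most 50 mm and 8.59 degrees, less where a joint would pass 70% of its speed; a pose out of reach is approached as far as the arm can. A call with a gripper value outside its range is refused whole. The fingers move at their own pace and stop on an object; the grip force is fixed at half the most. Time passes only in rows, so rows that repeat a pose let the fingers close. It gives the time, the measured TCP pose, the force, the opening and the grip force at its end, in the units of the state.
- ctrl.sense(): the state, without advancing time (a new reading comes with each control period).
- vision.camera(name): name is "scene" or "top"; returns a dict with "frame" (384x512x3 uint8, blue, green, red), "fx", "fy", "cx", "cy" (pixels), "distortion" ([k1, k2, p1, p2, k3] as OpenCV has them; the pictures are not rectified), "R" (3x3) and "t" (3): a world point X has camera coordinates R X + t. Camera axes: x right, y down, z forward; pixel columns grow to the right and rows downward; lengths in m; the calibration is good to about 2 mm. A picture is of the moment at which its call begins. There is no depth.
- ctrl.job_done(): hands the job in; it is judged then, once.
Trained networks look in a picture, given as the dict that the camera call returned (one of the last four; its "shot" number tells which), for a name from the list of things; names that differ only in an ending like _2 or _b are one class to them, and where a whole thing is asked for, a point or a joint stands for the part that bears it (a point fixed in the world has none). Each returns a list of dicts, best first, with "p" (0 to 1); they miss things now and then, are a little off and sometimes report something else, mostly with a low value. They report only what shows in the picture. A call takes as long as a camera call. They do not tell look-alikes from the thing itself.
- nets.recognise(picture, query): "centre" ([column, row] in pixels, amid what is visible of it).
- nets.landmark_of(picture, query): "centre" ([column, row] in pixels: a listed point, or the origin of a listed thing).
The state is a dict: "time_s": time; "joints": joint angles; "joint_vel": joint speeds; "effort": joint torques, N m; "tcp_pos": TCP position; "tcp_rot": TCP orientation; "force": force on the tool from outside, world axes, zero at the start; "torque": the same for the moment, N m; "grip_width": finger opening in m; "finger_force": force on a finger pad.
Only numpy, scipy, OpenCV 4.12 (cv2) and the standard library are available. Lean on these libraries where they do the work, as an engineer would, in place of code of your own. Each camera call takes 0.05 s, during which the arm holds its last target. There are 200 camera calls.

TASK

Put the loose aluminium vice jaws away: slide the cabinet door that covers the yellow jaw tray fully open past its neighbour, seat every jaw lying on the bench flat and fully home in a T-shaped pocket of that tray, one to a pocket with its tab in the notch, and then close the cabinet, with both doors fully shut. Do not disturb the other things on the bench.

Things in the scene. Friction and masses are not known exactly. Their poses are not given: they have to be found in the camera images.
- cabinet: low blue cabinet fixed to the bench, open-topped under two clear doors that slide flat on a double track; 172 mm (x) by 492 mm (y), front and back walls 12 mm thick, 92 mm high, 148 mm apart. Origin: centre of its underside; y along the tracks towards the left bay, z up. The yellow jaw tray is in the left (+y) or right (-y) bay, a grey tray of files (leave it) in the other
- left_door (a joint): travel in m of the left door (lower track, panel 68 to 73 mm above the bench, 246 mm long, black handle): 0 shut over the left bay, grows as it slides along the cabinet's -y, under the right door, to its stop at 0.205. Friction about 2 N, stays where it is left; it may start a little open
- right_door (a joint): travel in m of the right door (upper track, panel 81 to 86 mm above the bench, 246 mm long, red handle): 0 shut over the right bay, grows as it slides along the cabinet's +y, over the left door, to its stop at 0.205. Friction about 2 N, stays where it is left; it may start a little open
- left_door_handle (a point): centre of the top of the left door's black handle, an upright block 30 mm (cabinet x) by 16 mm (cabinet y) rising 28 mm above its door, at that door's outer end; top 101 mm above the bench. With the door fully open the neighbour's edge is close beside it along y, so grip it across the cabinet's x
- right_door_handle (a point): centre of the top of the right door's red handle, an upright block 30 mm (cabinet x) by 16 mm (cabinet y) rising 26 mm above its door, at that door's outer end; top 112 mm above the bench. Grip it across the cabinet's x
- jaw_tray: yellow and black tray, 140 mm (x) by 198 mm (y), fixed in one bay of the cabinet and square to it; origin under its centre, 6 mm above the bench, axes parallel to the cabinet's. Four T-shaped pockets, two by two, 62 mm apart in x and 96 mm in y, 10 mm deep, 2 mm clearance all round a jaw's foot
- tray_mid (a point): centre of the tray at the height of its yellow rims, 22 mm above the bench; its y in the cabinet's frame is +135 mm (left bay) or -135 mm (right bay)
- pocket1 (a point): pocket of the jaw tray: point on its black floor (12 mm above the bench) where the origin of a seated jaw lies; axes as the jaw tray's, the notch for the tab towards +y. Any jaw fits any pocket (- x, - y of the tray)
- pocket2 (a point): pocket of the jaw tray: point on its black floor (12 mm above the bench) where the origin of a seated jaw lies; axes as the jaw tray's, the notch for the tab towards +y. Any jaw fits any pocket (- x, + y of the tray)
- pocket3 (a point): pocket of the jaw tray: point on its black floor (12 mm above the bench) where the origin of a seated jaw lies; axes as the jaw tray's, the notch for the tab towards +y. Any jaw fits any pocket (+ x, - y of the tray)
- pocket4 (a point): pocket of the jaw tray: point on its black floor (12 mm above the bench) where the origin of a seated jaw lies; axes as the jaw tray's, the notch for the tab towards +y. Any jaw fits any pocket (+ x, + y of the tray)
- jaw1: loose aluminium vice jaw, 0.2 kg (may be absent): foot 44 (x) by 70 (y) by 12 mm, with a tab 20 mm wide sticking out 15 mm more at the middle of its +y end; on it an upright rib 16 mm wide (x), 60 mm long (y), top 47 mm above the underside: grip the rib across x. Origin: underside centre of the 44 by 70 foot, z up. Seated, it stands 2 mm above the rim; ribs in adjoining rows are 46 mm apart
- jaw2: loose aluminium vice jaw, 0.2 kg (may be absent): foot 44 (x) by 70 (y) by 12 mm, with a tab 20 mm wide sticking out 15 mm more at the middle of its +y end; on it an upright rib 16 mm wide (x), 60 mm long (y), top 47 mm above the underside: grip the rib across x. Origin: underside centre of the 44 by 70 foot, z up. Seated, it stands 2 mm above the rim; ribs in adjoining rows are 46 mm apart
- jaw3: loose aluminium vice jaw, 0.2 kg (may be absent): foot 44 (x) by 70 (y) by 12 mm, with a tab 20 mm wide sticking out 15 mm more at the middle of its +y end; on it an upright rib 16 mm wide (x), 60 mm long (y), top 47 mm above the underside: grip the rib across x. Origin: underside centre of the 44 by 70 foot, z up. Seated, it stands 2 mm above the rim; ribs in adjoining rows are 46 mm apart
- jaw4: loose aluminium vice jaw, 0.2 kg (may be absent): foot 44 (x) by 70 (y) by 12 mm, with a tab 20 mm wide sticking out 15 mm more at the middle of its +y end; on it an upright rib 16 mm wide (x), 60 mm long (y), top 47 mm above the underside: grip the rib across x. Origin: underside centre of the 44 by 70 foot, z up. Seated, it stands 2 mm above the rim; ribs in adjoining rows are 46 mm apart
- tube_blank: bystander: steel tube 70 mm across, 150 mm high, upright; origin at its underside's centre or middle; leave it alone
- tube_slice: bystander: slice of steel tube 60 mm across, 22 mm high; origin at its underside's centre or middle; leave it alone
- carton: bystander: open cardboard box 150 x 120 x 110 mm; origin at its underside's centre or middle; leave it alone
- hammer: bystander: hammer 260 mm long lying on the bench; origin at its underside's centre or middle; leave it alone
- sander: bystander: disc sander 110 mm across, 90 mm high; origin at its underside's centre or middle; leave it alone
- cutting_oil: bystander: low green tin 66 mm across, 65 mm high; origin at its underside's centre or middle; leave it alone
- wrench: bystander: wrench 200 mm long lying on the bench; origin at its underside's centre or middle; leave it alone
Mind the look-alikes: they are no part of the job. What is shaped like the jaw3 but black or red is not meant.

How it is judged:
On the way, in this order (a step that is already met when the one before it is completed fails the run):
1. the door over the yellow jaw tray is slid open (180 mm or more) (((y of tray_mid in the frame of cabinet above 0 m and value of joint left_door above 0.18 m) or (y of tray_mid in the frame of cabinet below 0 m and value of joint right_door above 0.18 m))), for 0.2 s.
2. every jaw is seated flat in a pocket of the tray (((horizontal distance between jaw1 and pocket1 below 0.005 m and z of jaw1 in the frame of pocket1 below 0.003 m) or (horizontal distance between jaw1 and pocket2 below 0.005 m and z of jaw1 in the frame of pocket2 below 0.003 m) or (horizontal distance between jaw1 and pocket3 below 0.005 m and z of jaw1 in the frame of pocket3 below 0.003 m) or (horizontal distance between jaw1 and pocket4 below 0.005 m and z of jaw1 in the frame of pocket4 below 0.003 m)) and ((horizontal distance between jaw2 and pocket1 below 0.005 m and z of jaw2 in the frame of pocket1 below 0.003 m) or (horizontal distance between jaw2 and pocket2 below 0.005 m and z of jaw2 in the frame of pocket2 below 0.003 m) or (horizontal distance between jaw2 and pocket3 below 0.005 m and z of jaw2 in the frame of pocket3 below 0.003 m) or (horizontal distance between jaw2 and pocket4 below 0.005 m and z of jaw2 in the frame of pocket4 below 0.003 m)) and ((horizontal distance between jaw3 and pocket1 below 0.005 m and z of jaw3 in the frame of pocket1 below 0.003 m) or (horizontal distance between jaw3 and pocket2 below 0.005 m and z of jaw3 in the frame of pocket2 below 0.003 m) or (horizontal distance between jaw3 and pocket3 below 0.005 m and z of jaw3 in the frame of pocket3 below 0.003 m) or (horizontal distance between jaw3 and pocket4 below 0.005 m and z of jaw3 in the frame of pocket4 below 0.003 m)) and ((horizontal distance between jaw4 and pocket1 below 0.005 m and z of jaw4 in the frame of pocket1 below 0.003 m) or (horizontal distance between jaw4 and pocket2 below 0.005 m and z of jaw4 in the frame of pocket2 below 0.003 m) or (horizontal distance between jaw4 and pocket3 below 0.005 m and z of jaw4 in the frame of pocket3 below 0.003 m) or (horizontal distance between jaw4 and pocket4 below 0.005 m and z of jaw4 in the frame of pocket4 below 0.003 m))), for 0.2 s.
At the end, for the whole second after the job is handed in: every jaw present lies at rest in a pocket of the yellow tray (within 5 mm of the pocket's point, no more than 3 mm off its floor, level within 0.05 rad, square within 0.09 rad), and both doors are shut to within 8 mm (all of step 2 and angle between each of jaw1, jaw2, jaw3, jaw4's own z axis and vertical below 0.05 rad and angle between the y axis of each of jaw1, jaw2, jaw3, jaw4 and the y axis of jaw_tray, either way round below 0.09 rad and linear speed of each of jaw1, jaw2, jaw3, jaw4 below 0.02 m/s and value of joint each of left_door, right_door below 0.008 m); the robot touches nothing.
It fails at once if a bystander is moved more than 30 mm (distance of any of tube_blank, tube_slice, carton, hammer, sander, cutting_oil, wrench from where it was at the start of the episode above 0.03 m).
Of jaw1, jaw2, jaw3, jaw4 only 3 to 4 are there at a start; the rules pass over those that are not, and their reading is None.
At some moment in a run one of jaw1, jaw2, jaw3, jaw4 may be knocked a few centimetres aside while the robot is not near it.
It also fails if it takes over 210 s, if anything falls off the work surface, if the arm or the gripper's body presses on something with over 40 N, if the wrist force passes 120 N, or if a joint passes its speed limit or range.

## Working session

There is one attempt and no reset: what is moved stays moved. The work goes in short steps, Python scripts to look and compute and a tool call to move; the robot and the scene stay as the last step left them, time stands still between calls to the robot, and variables do not carry over. Pictures are saved under pics/ and viewed, at most 14 in all, crops included, and the job is handed in when it is done.

Besides the shell and the picture viewer there is one more tool, called after ">>>" by a JSON object that holds its "fn" and its "kwargs". move_arm: Moves the arm, as the interface text tells. Its arguments: {"type":"object","properties":{"targets":{"type":"array"}},"required":["targets"]}

```bash
mkdir -p pics; cat > h.py <<'E'
import numpy as np, cv2
from workcell import ctrl, vision, nets
def K(c): return np.array([[c["fx"],0,c["cx"]],[0,c["fy"],c["cy"]],[0,0,1.]])
def ray(c,px):
    u=cv2.undistortPoints(np.array([[px]],float),K(c),np.array(c["distortion"],float))[0,0]
    R=np.array(c["R"]);t=np.array(c["t"])
    return -R.T@t, R.T@np.array([u[0],u[1],1.])
def atz(c,px,z):
    o,d=ray(c,px); return (o+d*(z-o[2])/d[2]).round(4)
def tri(c1,p1,c2,p2):
    o1,d1=ray(c1,p1);o2,d2=ray(c2,p2)
    s=np.linalg.lstsq(np.c_[d1,-d2],o2-o1,rcond=None)[0]
    a=o1+s[0]*d1;b=o2+s[1]*d2
    return ((a+b)/2).round(4), np.linalg.norm(a-b).round(4)
def proj(c,X):
    R=np.array(c["R"]);r=cv2.Rodrigues(R)[0]
    return cv2.projectPoints(np.array(X,float).reshape(-1,1,3),r,np.array(c["t"],float),K(c),np.array(c["distortion"],float))[0].reshape(-1,2)
E
python3 - <<'E'
from h import *
for n in("scene","top"):
    c=vision.camera(n); cv2.imwrite(f"pics/{n}0.png",cv2.resize(c["frame"],(800,600),interpolation=cv2.INTER_CUBIC))
    o,_=ray(c,[256,192]);print(n,o.round(3),c["fx"],atz(c,[256,192],0))
    for q in("left_door_handle","right_door_handle","tray_mid","jaw1","cabinet","pocket1","pocket2","pocket3","pocket4"):
        print(q,[(np.round(d["centre"],1).tolist(),round(d["p"],2)) for d in nets.landmark_of(c,q)][:7])
E
```

```text
scene [ 1.072 -0.812  0.924] 450.30095699178605 [ 0.4799  0.0942 -0.    ]
left_door_handle [([309.1, 164.4], 0.76)]
right_door_handle [([233.5, 257.1], 0.96), ([230.7, 267.9], 0.53)]
tray_mid []
jaw1 [([143.9, 253.4], 0.88), ([241.2, 187.1], 0.76), ([199.1, 221.7], 0.76), ([165.4, 289.1], 0.76), ([250.5, 155.3], 0.69), ([108.3, 230.0], 0.65), ([161.8, 221.3], 0.61)]
cabinet [([277.8, 227.1], 0.89)]
pocket1 [([229.6, 269.2], 0.66), ([253.6, 280.0], 0.56), ([233.7, 257.2], 0.45), ([141.7, 254.3], 0.38)]
pocket2 [([229.6, 269.2], 0.66), ([253.6, 280.0], 0.56), ([233.7, 257.2], 0.45), ([141.7, 254.3], 0.38)]
pocket3 [([229.6, 269.2], 0.66), ([253.6, 280.0], 0.56), ([233.7, 257.2], 0.45), ([141.7, 254.3], 0.38)]
pocket4 [([229.6, 269.2], 0.66), ([253.6, 280.0], 0.56), ([233.7, 257.2], 0.45), ([141.7, 254.3], 0.38)]
top [ 0.417 -0.012  1.301] 356.66464805862336 [ 0.5001 -0.0287  0.    ]
left_door_handle [([198.0, 160.1], 0.85)]
right_door_handle [([323.8, 146.7], 0.77)]
tray_mid [([254.7, 163.3], 0.27)]
jaw1 [([178.3, 232.1], 0.85), ([345.8, 192.1], 0.75), ([335.6, 225.2], 0.66), ([326.4, 271.6], 0.61), ([223.5, 218.1], 0.58), ([300.8, 240.5], 0.52), ([277.9, 213.3], 0.51)]
cabinet [([254.0, 160.9], 0.87)]
pocket1 [([222.0, 214.0], 0.26)]
pocket2 [([222.0, 214.0], 0.26)]
pocket3 [([222.0, 214.0], 0.26)]
pocket4 [([222.0, 214.0], 0.26)]
```

View pics/top0.png

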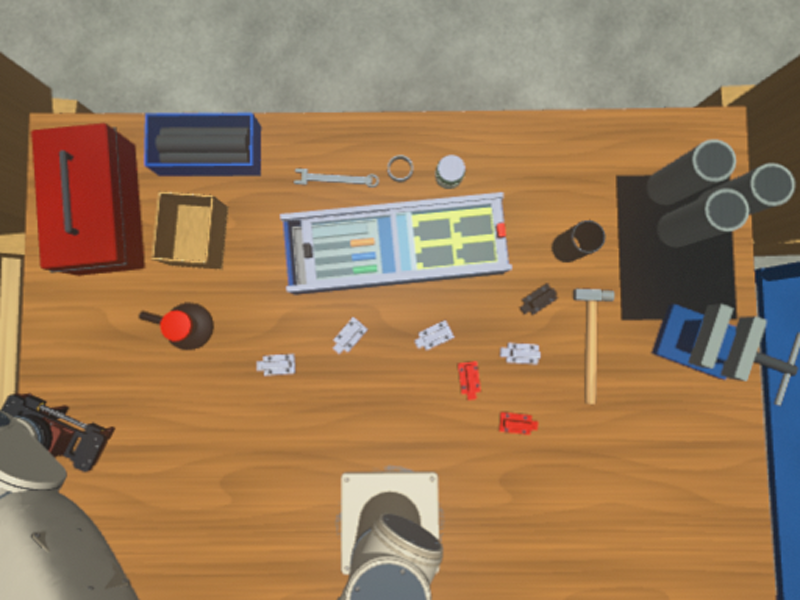

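View pics/scene0.png

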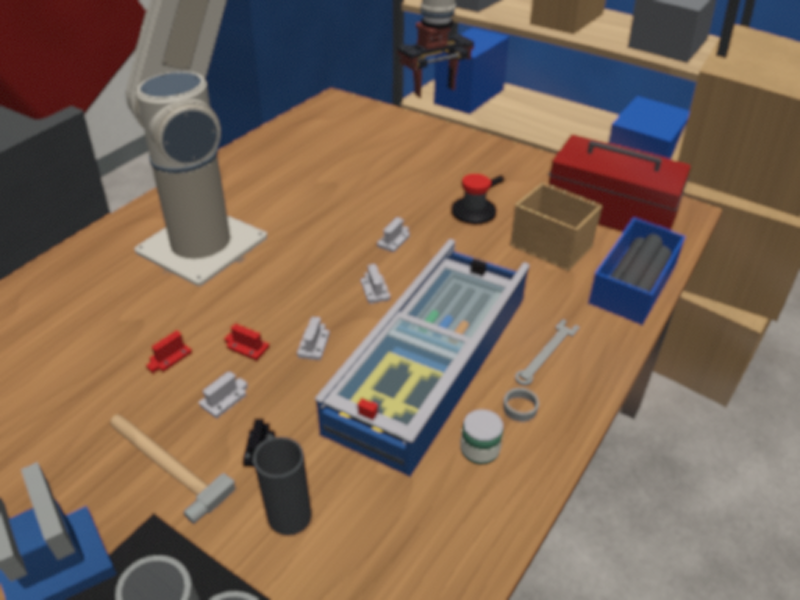

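The top picture shows the yellow tray in the right bay, under the red-handled right door (321,147). The left door's black handle (196,160) is about 20 mm open. Four silver jaws lie at about (177,233), (223,214), (278,214) and (333,226), and the red and black ones are look-alikes. The scene view agrees. I'll fit silhouettes in both views.

```bash
cat > fit.py <<'E'
from h import *
from scipy.optimize import minimize
S=6
def box(x0,x1,y0,y1,z0,z1): return np.array([[x,y,z] for x in(x0,x1) for y in(y0,y1) for z in(z0,z1)])
JAW=[box(-.022,.022,-.035,.035,0,.012),box(-.01,.01,.035,.05,0,.012),box(-.008,.008,-.03,.03,.012,.047)]
CAB=[box(-.086,.086,-.246,.246,0,.092)]
def place(P,p,z=0):
    c,s=np.cos(p[2]),np.sin(p[2]); return P@np.array([[c,-s,0],[s,c,0],[0,0,1]]).T+[p[0],p[1],z]
def render(c,parts,p,roi,z=0):
    x0,y0,x1,y1=roi; m=np.zeros(((y1-y0)*S,(x1-x0)*S),np.uint8)
    for P in parts:
        h=cv2.convexHull(((proj(c,place(P,p,z))-[x0,y0]+.5)*S*16-8).round().astype(np.int32))
        cv2.fillConvexPoly(m,h,255,shift=4)
    return cv2.resize(m,(x1-x0,y1-y0),interpolation=cv2.INTER_AREA)/255.
def alpha(f):  # 1 where not wood
    f=f.astype(float); s=(f[...,2]-f[...,0])/np.maximum(f[...,2],1)
    return np.clip((0.62-s)/0.45,0,1)
def fit(cs,parts,p0,pad=8,fill=False,z=0):
    dat=[]
    for c in cs:
        q=np.vstack([proj(c,place(P,p0,z)) for P in parts]); 
        r=np.r_[np.floor(q.min(0))-pad,np.ceil(q.max(0))+pad].astype(int)
        a=alpha(c["frame"][r[1]:r[3],r[0]:r[2]])
        if fill:
            k=render(c,parts,p0,r,z); a=np.maximum(a,cv2.erode(k,np.ones((9,9)))>.9)
        dat.append((c,r,a))
    f=lambda p: sum(np.mean((render(c,parts,p,r,z)-a)**2) for c,r,a in dat)/len(dat)
    st=np.array([[0,0,0],[.008,0,0],[0,.008,0],[0,0,.15]])+p0
    o=minimize(f,p0,method="Nelder-Mead",options=dict(initial_simplex=st,xatol=1e-5,fatol=1e-7,maxiter=300))
    return o.x,o.fun
def fitjaw(cs,xy,z=0,yaws=np.arange(-180,180,30)):
    return min((fit(cs,JAW,np.r_[xy,np.radians(y)],z=z) for y in yaws),key=lambda r:r[1])
E
python3 - <<'E'
from fit import *
cs=[vision.camera("scene"),vision.camera("top")]
print("R",tri(cs[0],[233.5,257.1],cs[1],[323.8,146.7]),"L",tri(cs[0],[309.1,164.4],cs[1],[198,160.1]))
A=atz(cs[1],[321,147],.112);B=atz(cs[1],[196.5,160],.101);print(A,B)
d=B-A;yaw=np.arctan2(-d[0],d[1]);m=(A+B)[:2]/2
for cc in([cs[1]],[cs[0]],cs):
    x,e=fit(cc,CAB,np.r_[m,yaw],fill=True);print("cab",x[:2].round(4),np.degrees(x[2]).round(2),round(e,4))
for px in([177.5,233],[223,214],[278,214],[333,226]):
    xy=atz(cs[1],px,.02)[:2]
    for cc in([cs[1]],[cs[0]],cs):
        x,e=fitjaw(cc,xy);print("jaw",x[:2].round(4),np.degrees(x[2]).round(1),round(e,4))
E
```

```text
R (array([ 0.6434, -0.2532,  0.1223]), np.float64(0.0046)) L (array([0.6086, 0.1709, 0.1145]), np.float64(0.0161))
[ 0.6426 -0.2474  0.112 ] [0.6043 0.1734 0.101 ]
cab [ 0.6249 -0.02  ] 5.21 0.0288
cab [ 0.6221 -0.0207] 5.16 0.1236
cab [ 0.6243 -0.0205] 5.17 0.0775
jaw [0.3544 0.2533] 3.0 0.0062
jaw [0.3519 0.2563] -0.7 0.0422
jaw [0.3535 0.2537] 1.4 0.0259
jaw [0.4223 0.0883] 48.6 0.0122
jaw [0.4201 0.0907] 50.7 0.0979
jaw [0.4215 0.089 ] 49.3 0.0566
jaw [ 0.4189 -0.1092] 24.1 0.0127
jaw [ 0.4163 -0.107 ] 21.7 0.0525
jaw [ 0.4181 -0.1087] 23.7 0.0346
jaw [ 0.3751 -0.3081] -4.2 0.007
jaw [ 0.3724 -0.3058] -5.9 0.0404
jaw [ 0.3739 -0.3069] -5.3 0.0267
```

```bash
cat >> h.py <<'E'
def st():
    s=ctrl.sense();R=cv2.Rodrigues(np.array(s["tcp_rot"],float))[0]
    print("t",round(s["time_s"],2),"tcp",np.round(s["tcp_pos"],4),"yawY",np.degrees(np.arctan2(R[1,1],R[0,1])).round(2),"zdir",R[:,2].round(3),"F",np.round(s["force"],1),"w",round(s["grip_width"],4),"ff",s["finger_force"],"j",np.round(s["joints"],2))
CO=np.array([.6247,-.0202]);CY=np.radians(5.2)
def cab(x,y): c,s=np.cos(CY),np.sin(CY); return (CO+[c*x-s*y,s*x+c*y]).round(4)
def incab(p): c,s=np.cos(CY),np.sin(CY); d=np.array(p[:2])-CO; return np.array([c*d[0]+s*d[1],-s*d[0]+c*d[1]]).round(4)
E
python3 - <<'E'
from h import *
st()
c=vision.camera("top")
# handle colours
f=c["frame"].astype(int)
red=(f[...,2]>150)&(f[...,1]<70)&(f[...,0]<70)
r=np.argwhere(red[120:170,300:340])+[120,300];m=r.mean(0)[::-1];print("red",m,len(r),incab(atz(c,m,.108)),atz(c,m,.108))
bl=(f.max(2)<60);r=np.argwhere(bl[145:175,190:205])+[145,190];m=r.mean(0)[::-1];print("blk",m,len(r),incab(atz(c,m,.097)),atz(c,m,.097))
print([cab(0,s*.228) for s in(-1,1)])
big=cv2.resize(c["frame"][110:200,170:340],None,fx=4.7,fy=4.7,interpolation=cv2.INTER_CUBIC);cv2.imwrite("pics/cab.png",big)
E
```

```text
t 1.1 tcp [0.2604 0.5682 0.2227] yawY 65.37 zdir [ 0.  0. -1.] F [-0.  -0.  -0.2] w 0.0876 ff 0.0 j [ 1.12  0.42  1.63  0.    1.09 -0.02]
red [nan nan] 0 [nan nan] [nan nan nan]
blk [nan nan] 0 [nan nan] [nan nan nan]
[array([ 0.6454, -0.2473]), array([0.604 , 0.2069])]<stdin>:7: RuntimeWarning: Mean of empty slice.
  ret = um.true_divide(
<stdin>:8: RuntimeWarning: Mean of empty slice.
```

View pics/cab.png

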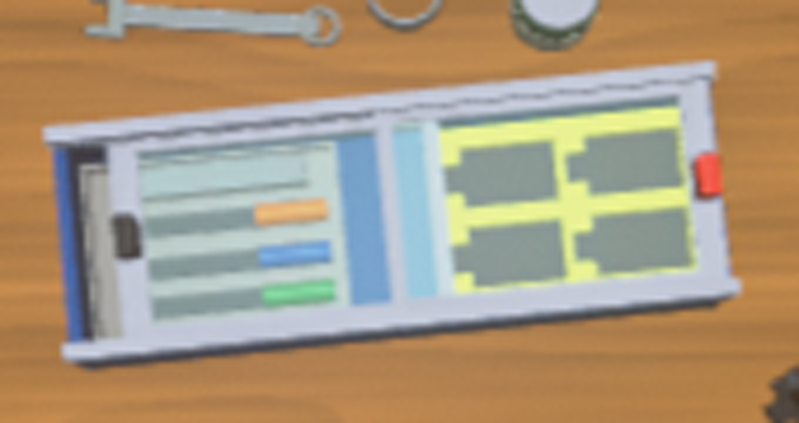

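The black handle is at about (196.8,160.6) px and the red one at about (320.6,147.2). In the tray, pocket tabs point to +y. The left door is about 33 mm open, so I'll close it first.

>>> {"fn": "move_arm", "kwargs": {"targets": [0.347,-0.394,0,-60.2,0.0878,0.347,-0.394,0,-60.2,0.0878,0.347,-0.394,0,-60.2,0.0878,0.347,-0.394,0,-60.2,0.0878,0.347,-0.394,0,-60.2,0.0878,0.347,-0.394,0,-60.2,0.0878,0.347,-0.394,0,-60.2,0.0878,0.347,-0.394,0,-60.2,0.0878,0.347,-0.394,0,-60.2,0.0878,0.347,-0.394,0,-60.2,0.0878]}}

```text
time_s: 2.15
tcp_pos: [0.5921, 0.1911, 0.2229]
tcp_rot: [2.119, 2.319, 0.001]
force: [-0.3, 1.2, 1.1]
grip_width: 0.088
finger_force: 0.0
```

>>> {"fn": "move_arm", "kwargs": {"targets": [0.016,-0.018,0,0,0.06,0.016,-0.018,-0.05,0,0.06,0.016,-0.018,-0.1,0,0.06,0.016,-0.018,-0.1,0,0.06]}}

```text
time_s: 2.55
tcp_pos: [0.6022, 0.1732, 0.1162]
tcp_rot: [-2.115, -2.314, 0.016]
force: [-0.2, -0.7, 0.1]
grip_width: 0.0608
finger_force: 0.0
```

```bash
python3 - <<'E'
from h import *
st()
c=vision.camera("scene");big=cv2.resize(c["frame"][110:270,190:360],None,fx=4,fy=4,interpolation=cv2.INTER_CUBIC);cv2.imwrite("pics/h1.png",big[:600])
print(incab(ctrl.sense()["tcp_pos"]))
E
```

```text
t 2.55 tcp [0.6022 0.1732 0.1162] yawY 5.14 zdir [-0.012 -0.003 -1.   ] F [-0.2 -0.7  0.1] w 0.0608 ff 0.0 j [ 0.26  0.56  1.68 -0.    0.91  0.17]
[-0.0026  0.1954]
```

View pics/h1.png

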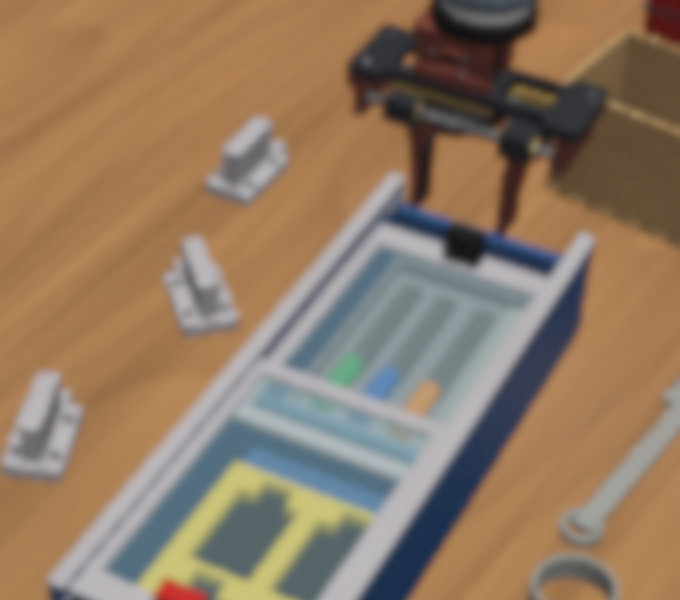

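The fingers straddle the black handle (crop 465,240). I'll lower and grip.

>>> {"fn": "move_arm", "kwargs": {"targets": [0,0,-0.036,0,0.06,0,0,-0.036,0,0.06,0,0,-0.036,0,0.0,0,0,-0.036,0,0.0,0,0,-0.036,0,0.0,0,0,-0.036,0,0.0,0,0,-0.036,0,0.0,0,0,-0.036,0,0.0]}}

```text
time_s: 3.4
tcp_pos: [0.6057, 0.1749, 0.0879]
tcp_rot: [-2.118, -2.318, 0.003]
force: [-6.8, 0.6, 9.2]
grip_width: 0.0298
finger_force: 30.0
```

>>> {"fn": "move_arm", "kwargs": {"targets": [-0.0009,0.01,0,0,0,-0.0018,0.02,0,0,0,-0.0025,0.028,0,0,0,-0.0029,0.032,0,0,0,-0.0033,0.036,0,0,0,-0.0033,0.036,0,0,0]}}

```text
time_s: 4.0
tcp_pos: [0.6024, 0.2113, 0.088]
tcp_rot: [-2.118, -2.319, 0.002]
force: [-7.6, 0.7, 9.2]
grip_width: 0.0296
finger_force: 30.0
```

>>> {"fn": "move_arm", "kwargs": {"targets": [-0.0004,0.004,0,0,0,-0.0007,0.008,0,0,0,-0.0007,0.008,0,0,0]}}

```text
time_s: 4.3
tcp_pos: [0.6021, 0.213, 0.0878]
tcp_rot: [2.114, 2.318, -0.013]
force: [-2.0, -26.9, 13.2]
grip_width: 0.0296
finger_force: 30.0
```

>>> {"fn": "move_arm", "kwargs": {"targets": [0,-0.004,0,0,0.06,0,-0.004,0,0,0.06,0,-0.004,0,0,0.06,0,-0.004,0.04,0,0.06,0,-0.004,0.07,0,0.06,0.005,-0.05,0.07,0,0.06]}}

```text
time_s: 4.9
tcp_pos: [0.6109, 0.1739, 0.1615]
tcp_rot: [2.11, 2.322, 0.014]
force: [1.1, -1.1, -0.5]
grip_width: 0.0598
finger_force: 0.0
```

>>> {"fn": "move_arm", "kwargs": {"targets": [0.036,-0.416,0,0,0.06,0.036,-0.416,0,0,0.06,0.036,-0.416,0,0,0.06,0.036,-0.416,0,0,0.06,0.036,-0.416,0,0,0.06,0.036,-0.416,0,0,0.06,0.036,-0.416,0,0,0.06,0.036,-0.416,0,0,0.06,0.036,-0.416,0,0,0.06,0.036,-0.416,-0.025,0,0.06]}}

```text
time_s: 5.9
tcp_pos: [0.6466, -0.2505, 0.1348]
tcp_rot: [2.117, 2.311, 0.004]
force: [0.8, 0.5, -0.1]
grip_width: 0.0599
finger_force: 0.0
```

```bash
python3 - <<'E'
from h import *
st()
c=vision.camera("scene");big=cv2.resize(c["frame"][170:300,170:340],None,fx=4,fy=4,interpolation=cv2.INTER_CUBIC);cv2.imwrite("pics/h2.png",big[:600])
print(incab(ctrl.sense()["tcp_pos"]))
E
```

```text
t 5.9 tcp [ 0.6466 -0.2505  0.1348] yawY 5.01 zdir [ 0.007 -0.003 -1.   ] F [ 0.8  0.5 -0.1] w 0.0599 ff 0.0 j [-0.39  0.62  1.53  0.    0.99 -0.47]
[-0.0024 -0.2281]
```

View pics/h2.png

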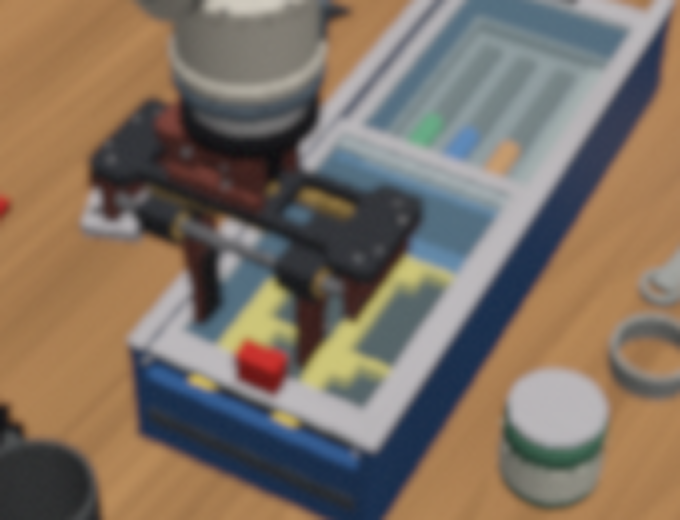

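```bash
python3 - <<'E'
from h import *
c=vision.camera("scene")
p=ctrl.sense()["tcp_pos"];st()
for y in(-.24,-.25,-.26,-.265): print(y,(proj(c,[p[0],y,.112])[0]-[170,170])*4)
E
```

```text
t 6.0 tcp [ 0.642  -0.2462  0.1287] yawY 5.14 zdir [-0.005  0.002 -1.   ] F [-0.5  0.2 -0.9] w 0.0603 ff 0.0 j [-0.38  0.62  1.53  0.    0.99 -0.47]
-0.24 [261.68031473 345.28189489]
-0.25 [251.86734183 355.75520021]
-0.26 [241.94638848 366.33850869]
-0.265 [236.94508728 371.67170735]
```

>>> {"fn": "move_arm", "kwargs": {"targets": [0,-0.001,-0.034,0,0.06,0,-0.001,-0.034,0,0.06,0,-0.001,-0.034,0,0.0,0,-0.001,-0.034,0,0.0,0,-0.001,-0.034,0,0.0,0,-0.001,-0.034,0,0.0,0,-0.001,-0.034,0,0.0,0,-0.001,-0.034,0,0.0]}}

```text
time_s: 6.8
tcp_pos: [0.6442, -0.2482, 0.0989]
tcp_rot: [2.118, 2.319, 0.001]
force: [-0.9, 1.3, 5.4]
grip_width: 0.0297
finger_force: 30.0
```

```bash
python3 - <<'E'
from h import *
st();print(incab(ctrl.sense()["tcp_pos"]))
E
```

```text
t 6.8 tcp [ 0.6442 -0.2482  0.0989] yawY 5.17 zdir [ 0.001 -0.    -1.   ] F [-0.9  1.3  5.4] w 0.0297 ff 30.002391636371613 j [-0.38  0.66  1.54  0.    0.94 -0.48]
[-0.0012 -0.2288]
```

>>> {"fn": "move_arm", "kwargs": {"targets": [-0.0018,0.02,0,0,0,-0.0036,0.04,0,0,0,-0.0054,0.06,0,0,0,-0.0072,0.08,0,0,0,-0.0091,0.1,0,0,0,-0.0109,0.12,0,0,0,-0.0127,0.14,0,0,0,-0.0145,0.16,0,0,0,-0.0163,0.18,0,0,0,-0.0177,0.195,0,0,0]}}

```text
time_s: 7.8
tcp_pos: [0.6264, -0.0527, 0.0988]
tcp_rot: [2.117, 2.319, 0.0]
force: [-2.6, -3.6, 5.8]
grip_width: 0.0299
finger_force: 30.0
```

>>> {"fn": "move_arm", "kwargs": {"targets": [-0.0004,0.004,0,0,0,-0.0007,0.008,0,0,0,-0.0009,0.01,0,0,0,-0.0009,0.01,0,0,0]}}

```text
time_s: 8.2
tcp_pos: [0.6256, -0.0443, 0.0988]
tcp_rot: [2.117, 2.318, -0.001]
force: [-1.2, -6.0, 7.3]
grip_width: 0.0298
finger_force: 30.0
```

```bash
python3 - <<'E'
from h import *
st();print(incab(ctrl.sense()["tcp_pos"]))
E
```

```text
t 8.2 tcp [ 0.6256 -0.0443  0.0988] yawY 5.21 zdir [ 0.001 -0.002 -1.   ] F [-1.2 -6.   7.3] w 0.0298 ff 30.002342462539673 j [-0.09  0.58  1.7  -0.    0.86 -0.18]
[-0.0012 -0.0241]
```

>>> {"fn": "move_arm", "kwargs": {"targets": [0,0,0,0,0.06,0,0,0,0,0.06,0,0,0,0,0.06,0,0,0.05,0,0.06,0,0,0.1,0,0.06,-0.05,0,0.13,0,0.06,-0.1,0.04,0.13,0,0.06,-0.15,0.06,0.13,0,0.06,-0.2,0.08,0.13,0,0.06,-0.2,0.08,0.13,0,0.06]}}

```text
time_s: 9.2
tcp_pos: [0.4214, 0.0379, 0.2273]
tcp_rot: [-2.117, -2.319, 0.002]
force: [0.5, -0.0, 0.6]
grip_width: 0.0602
finger_force: 0.0
```

```bash
python3 - <<'E'
from fit import *
cs=[vision.camera("scene"),vision.camera("top")];st()
np.set_printoptions(suppress=True)
for xy in([.3540,.2535],[.4220,.0885],[.4185,-.109],[.3745,-.3075]):
    for cc in([cs[1]],[cs[0]]):
        x,e=fitjaw(cc,xy);print("jaw",x[:2].round(4),np.degrees(x[2]).round(1),round(e,4))
x,e=fit([cs[1]],CAB,np.r_[CO,CY],fill=True);print("cab",x[:2].round(4),np.degrees(x[2]).round(2),round(e,4))
c=cs[1];cv2.imwrite("pics/tray.png",cv2.resize(c["frame"][125:195,250:340],None,fx=8,fy=8,interpolation=cv2.INTER_CUBIC))
# yellow mask vs tray model: pockets at z=.022, tray square to cabinet
f=c["frame"].astype(float); yel=np.clip(((f[...,1]+f[...,2])/2-f[...,0]-40)/80,0,1)
def tp(cx,cy): return [np.array([[-.024,-.037],[.024,-.037],[.024,.037],[.012,.037],[.012,.052],[-.012,.052],[-.012,.037],[-.024,.037]])+[cx,cy]]
def model(p,roi):
    x0,y0,x1,y1=roi;m=np.zeros(((y1-y0)*S,(x1-x0)*S),np.uint8)
    def poly(P,v):
        P=place(np.c_[P,np.full(len(P),.022)],p)
        cv2.fillPoly(m,[((proj(c,P)-[x0,y0]+.5)*S*16-8).round().astype(np.int32)],v,shift=4)
    poly(np.array([[-.07,-.099],[.07,-.099],[.07,.099],[-.07,.099]]),255)
    for cx in(-.031,.031):
        for cy in(-.048,.048): poly(tp(cx,cy)[0],0)
    return cv2.resize(m,(x1-x0,y1-y0),interpolation=cv2.INTER_AREA)/255.
p0=np.r_[cab(0,-.135),CY]
# use the inner tray area only
q=proj(c,place(np.array([[a,b,.022] for a in(-.063,.063) for b in(-.09,.09)]),p0));r=np.r_[np.floor(q.min(0)),np.ceil(q.max(0))].astype(int)
a=yel[r[1]:r[3],r[0]:r[2]];W=np.zeros(yel.shape,np.uint8);cv2.fillConvexPoly(W,cv2.convexHull(q.round().astype(np.int32)),1);W=W[r[1]:r[3],r[0]:r[2]]
fn=lambda p:np.mean(W*(model(p,r)*a[W>0].max()-a)**2)
o=minimize(fn,p0,method="Nelder-Mead",options=dict(initial_simplex=np.array([[0,0,0],[.006,0,0],[0,.006,0],[0,0,.05]])+p0,xatol=1e-5,fatol=1e-8))
print("tray",o.x[:2].round(4),np.degrees(o.x[2]).round(2),o.fun,"p0",p0, fn(p0))
E
```

```text
t 9.3 tcp [0.4218 0.0379 0.2275] yawY 5.28 zdir [-0.002  0.    -1.   ] F [-0.6 -0.2  0.5] w 0.0597 ff 0.0 j [ 0.06  0.11  2.05  0.    0.98 -0.03]
jaw [0.3543 0.2533] 3.0 0.011
jaw [0.3525 0.256 ] -0.2 0.0458
jaw [0.4212 0.0975] -90.2 0.719
jaw [0.4195 0.0912] 52.7 0.1006
jaw [ 0.419  -0.1087] 24.6 0.0171
jaw [ 0.4165 -0.1076] 20.7 0.056
jaw [ 0.3749 -0.3081] -4.1 0.0067
jaw [ 0.3725 -0.306 ] -5.6 0.0447
cab [ 0.6243 -0.0161] 5.27 0.0568
tray [ 0.6362 -0.1589] 5.07 0.023799600897840334 p0 [ 0.6369     -0.1546      0.09075712] 0.056988644681955435
```

View pics/tray.png

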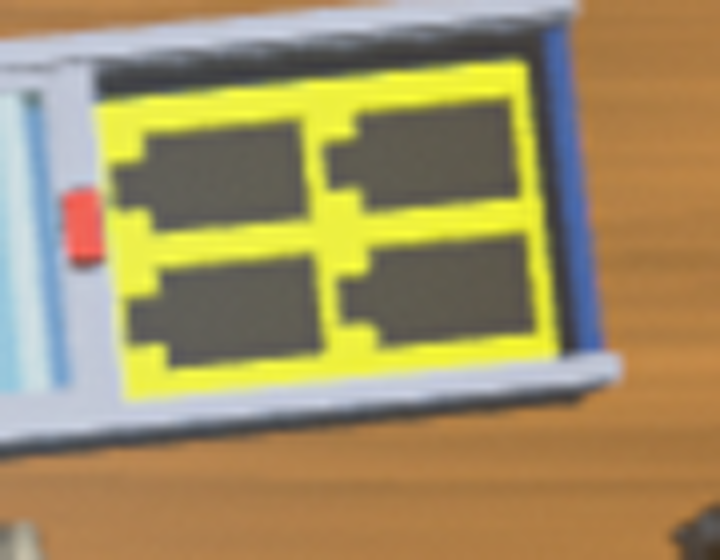

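The tray is in clear view with four empty pockets, tabs to the left (+y). Next I'll fit each pocket separately.

```bash
cat > pk.py <<'E'
from fit import *
def pockets(c,grid0=None):
    f=c["frame"].astype(float); yel=np.clip(((f[...,1]+f[...,2])/2-f[...,0])/190,0,1)
    T=np.array([[-.024,-.037],[.024,-.037],[.024,.037],[.012,.037],[.012,.052],[-.012,.052],[-.012,.037],[-.024,.037]])
    out=[]
    for a,b in((-.031,-.048),(-.031,.048),(.031,-.048),(.031,.048)):
        g=cab(a,-.135-.006+b); best=None
        q=proj(c,place(np.c_[T,np.full(8,.022)],[*g,CY]));r=np.r_[np.floor(q.min(0))-2,np.ceil(q.max(0))+3].astype(int)
        y=yel[r[1]:r[3],r[0]:r[2]]
        w=cv2.dilate((y>.3).astype(np.uint8)*0+1,np.ones((1,1)))
        def fn(p):
            m=np.zeros(((r[3]-r[1])*S,(r[2]-r[0])*S),np.uint8)
            P=place(np.c_[T,np.full(8,.022)],[p[0],p[1],CY]);cv2.fillPoly(m,[((proj(c,P)-r[:2]+.5)*S*16-8).round().astype(np.int32)],255,shift=4)
            W=cv2.resize(cv2.dilate(m,np.ones((17,17))),(m.shape[1]//S,m.shape[0]//S),interpolation=cv2.INTER_AREA)/255
            m=cv2.resize(m,(m.shape[1]//S,m.shape[0]//S),interpolation=cv2.INTER_AREA)/255
            return np.sum(W*(1-m-y)**2)/W.sum()
        for s in((0,0),(0,.005),(0,-.005)):
            o=minimize(fn,g+s,method="Nelder-Mead",options=dict(initial_simplex=np.array([[0,0],[.004,0],[0,.004]])+g+s,xatol=1e-5,fatol=1e-8))
            if best is None or o.fun<best.fun: best=o
        out.append(best.x); print((a,b),best.x.round(4),"cab",incab(best.x),round(best.fun,4))
    return np.array(out)
E
python3 - <<'E'
from pk import *
o=pockets(vision.camera("top")); print(incab(o.mean(0)),o.mean(0).round(4)); d=o[[1,3]].mean(0)-o[[0,2]].mean(0);print(np.hypot(*d),np.degrees(np.arctan2(-d[0],d[1])))
E
```

```text
(-0.031, -0.048) [ 0.6096 -0.2095] cab [-0.0322 -0.1872] 0.0215
(-0.031, 0.048) [ 0.6014 -0.1149] cab [-0.0318 -0.0922] 0.0282
(0.031, -0.048) [ 0.6717 -0.2042] cab [ 0.0301 -0.1875] 0.023
(0.031, 0.048) [ 0.6629 -0.109 ] cab [ 0.03   -0.0919] 0.0291
[-0.001  -0.1397] [ 0.6364 -0.1594]
0.09529064299801389 5.10974387110404
```

>>> {"fn": "move_arm", "kwargs": {"targets": [-0.003,-0.147,0,19,0.05,-0.003,-0.147,0,19,0.05,-0.003,-0.147,0,19,0.05,-0.003,-0.147,-0.05,19,0.05,-0.003,-0.147,-0.1,19,0.05,-0.003,-0.147,-0.14,19,0.05,-0.003,-0.147,-0.14,19,0.05,-0.003,-0.147,-0.17,19,0.05,-0.003,-0.147,-0.195,19,0.05,-0.003,-0.147,-0.209,19,0.05]}}

```text
time_s: 10.35
tcp_pos: [0.424, -0.1107, 0.0188]
tcp_rot: [1.706, 2.636, 0.001]
force: [-0.3, -0.3, -0.0]
grip_width: 0.0501
finger_force: 0.0
```

>>> {"fn": "move_arm", "kwargs": {"targets": [0,0,0,0,0.05,0,0,0,0,0.03,0,0,0,0,0.0,0,0,0,0,0.0,0,0,0,0,0.0,0,0,0,0,0.0,0,0,0,0,0.0]}}

```text
time_s: 11.05
tcp_pos: [0.422, -0.1101, 0.0192]
tcp_rot: [-1.707, -2.637, 0.0]
force: [-2.8, -0.9, 8.1]
grip_width: 0.0153
finger_force: 30.0
```

```bash
python3 - <<'E'
from h import *
st()
E
```

```text
t 11.05 tcp [ 0.422  -0.1101  0.0192] yawY 24.18 zdir [-0. -0. -1.] F [-2.8 -0.9  8.1] w 0.0153 ff 30.00166207551956 j [-0.28  0.54  2.14 -0.    0.47 -0.7 ]
```

```bash
python3 - <<'E'
from fit import *
cs=[vision.camera("scene"),vision.camera("top")]
rows=[]
for xy in([.354,.2535],[.3747,-.3078]):
    x,_=fitjaw([cs[1]],xy,yaws=[0]); r=[]
    for c in cs:
        q=proj(c,[*x[:2],.02])[0].astype(int); k=10;h=19
        im=cv2.resize(c["frame"][q[1]-h:q[1]+h,q[0]-h:q[0]+h],None,fx=k,fy=k,interpolation=cv2.INTER_CUBIC)
        for P in JAW:
            P=proj(c,place(P,x))
            for i in range(8):
                for j in(1,2,4):
                    if not i&j: a,b=[tuple(((P[n]-(q-h)+.5)*k).astype(int).tolist()) for n in(i,i|j)];cv2.line(im,a,b,(0,0,255),1)
        r.append(im[90:290] if 0 else im)
    rows.append(np.hstack(r))
o=np.vstack(rows);cv2.imwrite("pics/ov.png",cv2.resize(o,(600,600)))
E
```

View pics/ov.png

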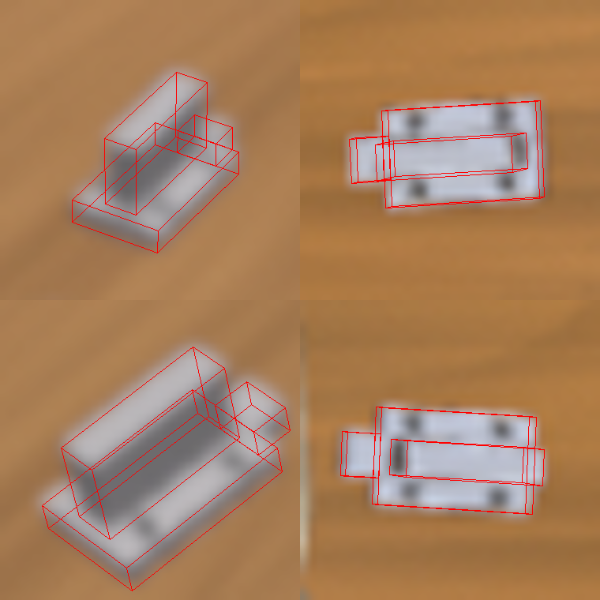

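The red wireframes lie on the jaws in the top view. In the scene view they are 2–3 mm off, which is the calibration error. I'll use the top view for relative measures. Now I'll lift the first jaw and check the open door's edge.

>>> {"fn": "move_arm", "kwargs": {"targets": [0,0,0.03,0,0,0,0,0.08,0,0,0,0,0.12,0,0,0,0,0.15,0,0,0,0,0.15,0,0]}}

```text
time_s: 11.65
tcp_pos: [0.4247, -0.1107, 0.1723]
tcp_rot: [1.703, 2.631, 0.004]
force: [0.9, 0.2, -2.9]
grip_width: 0.0158
finger_force: 30.0
```

```bash
python3 - <<'E'
from pk import *
c=vision.camera("top");st();o=pockets(c)
f=c["frame"].astype(np.float32);blue=f[...,0]-f[...,1]  # yellow: strongly negative
for x in(-.055,-.045,0,.045,.055):
    ys=np.arange(-.09,-.0,.001); v=[]
    for y in ys:
        p=proj(c,[*cab(x,y),.086])[0]; v.append(cv2.getRectSubPix(f[...,0],(1,1),tuple(p.astype(np.float32).tolist()))[0,0])
    v=np.array(v);i=np.argmax(np.diff(v));print(x,ys[i].round(4),v[max(0,i-10):i+12].astype(int).tolist())
E
```

```text
t 11.7 tcp [ 0.4234 -0.1104  0.1702] yawY 24.17 zdir [ 0.004 -0.001 -1.   ] F [-0.3 -0.1 -2.5] w 0.0159 ff 29.99964952468872 j [-0.28  0.23  2.07  0.    0.84 -0.7 ]
(-0.031, -0.048) [ 0.6096 -0.2095] cab [-0.0322 -0.1872] 0.0211
(-0.031, 0.048) [ 0.6014 -0.1149] cab [-0.0318 -0.0922] 0.0283
(0.031, -0.048) [ 0.6717 -0.2042] cab [ 0.0301 -0.1875] 0.0229
(0.031, 0.048) [ 0.663  -0.1087] cab [ 0.0302 -0.0916] 0.0291
-0.055 -0.032 [78, 77, 79, 80, 81, 92, 108, 124, 141, 158, 173, 190, 200, 205, 211, 215, 215, 215, 215, 215, 215, 215]
-0.045 -0.035 [89, 89, 89, 89, 89, 90, 91, 97, 106, 116, 127, 144, 162, 180, 190, 200, 210, 216, 216, 215, 215, 215]
0 -0.015 [88, 87, 86, 86, 87, 87, 89, 99, 111, 121, 136, 152, 167, 180, 187, 193, 199, 201, 202, 203, 205, 208]
0.045 -0.035 [72, 72, 71, 70, 70, 71, 73, 75, 85, 103, 121, 139, 156, 173, 190, 200, 206, 211, 215, 215, 215, 215]
0.055 -0.035 [83, 80, 78, 76, 77, 79, 81, 88, 101, 114, 128, 145, 161, 178, 190, 198, 206, 214, 214, 214, 214, 214]
```

The door edge clears the pocket tabs by about 7 mm. Now to pocket 4.

>>> {"fn": "move_arm", "kwargs": {"targets": [0.24,-0.001,0,-19,0,0.24,-0.001,0,-19,0,0.24,-0.001,0,-19,0,0.24,-0.001,0,-19,0,0.24,-0.001,0,-19,0,0.24,-0.001,0,-19,0,0.24,-0.001,0,-19,0,0.24,-0.001,0,-19,0]}}

```text
time_s: 12.5
tcp_pos: [0.66, -0.1108, 0.1665]
tcp_rot: [-2.117, -2.317, 0.004]
force: [0.3, -0.0, -1.8]
grip_width: 0.0153
finger_force: 30.0
```

```bash
python3 - <<'E'
from h import *
vision.camera("scene");vision.camera("scene");st()
E
```

```text
t 12.6 tcp [ 0.6606 -0.111   0.1678] yawY 5.16 zdir [-0.002  0.    -1.   ] F [-0.4 -0.2 -2. ] w 0.0157 ff 29.99954491853714 j [-0.18  0.55  1.56 -0.    1.03 -0.27]
```

>>> {"fn": "move_arm", "kwargs": {"targets": [0.0025,0,0,0,0,0.0025,0,-0.03,0,0,0.0025,0,-0.06,0,0,0.0025,0,-0.09,0,0,0.0025,0,-0.108,0,0,0.0025,0,-0.108,0,0,0.0025,0,-0.108,0,0]}}

```text
time_s: 13.3
tcp_pos: [0.6652, -0.1112, 0.0614]
tcp_rot: [2.119, 2.319, 0.001]
force: [0.3, -0.1, -1.7]
grip_width: 0.0153
finger_force: 30.0
```

```bash
python3 - <<'E'
from fit import *
c=vision.camera("scene");st()
q=[225,210];h=30;k=10
cv2.imwrite("pics/ins.png",cv2.resize(c["frame"][170:260,200:300],None,fx=6,fy=6,interpolation=cv2.INTER_CUBIC))
E
```

```text
t 13.35 tcp [ 0.6658 -0.1113  0.0622] yawY 5.17 zdir [ 0.002 -0.    -1.   ] F [-0.3 -0.  -1.7] w 0.0162 ff 29.999587833881378 j [-0.18  0.69  1.59  0.    0.86 -0.27]
```

View pics/ins.png

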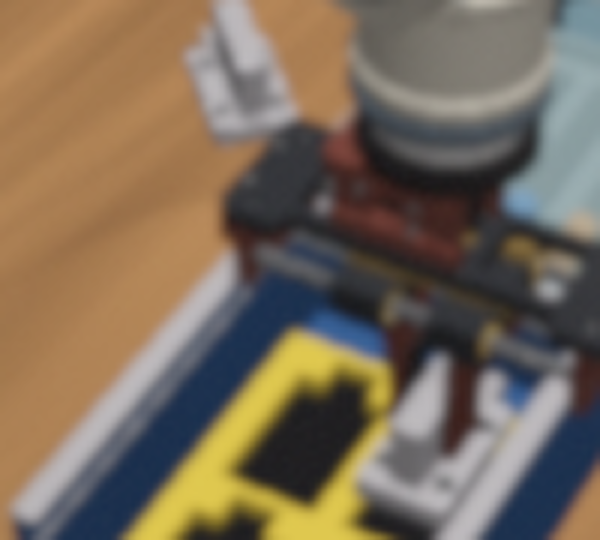

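The jaw hangs over the far left pocket (crop 420,480), with the tab towards the door. I'll lower it gently.

>>> {"fn": "move_arm", "kwargs": {"targets": [-0.002,0,0,0,0,-0.002,0,-0.008,0,0,-0.002,0,-0.016,0,0,-0.002,0,-0.02,0,0,-0.002,0,-0.024,0,0,-0.002,0,-0.026,0,0,-0.002,0,-0.026,0,0]}}

```text
time_s: 14.05
tcp_pos: [0.6625, -0.111, 0.0342]
tcp_rot: [-2.118, -2.319, 0.001]
force: [-0.2, 0.5, -2.2]
grip_width: 0.016
finger_force: 30.0
```

```bash
python3 - <<'E'
from h import *
vision.camera("scene");vision.camera("scene");st()
E
```

```text
t 14.15 tcp [ 0.6629 -0.1111  0.0347] yawY 5.17 zdir [ 0. -0. -1.] F [ 0.4 -0.4 -1.5] w 0.0157 ff 29.999690651893616 j [-0.18  0.72  1.6  -0.    0.81 -0.27]
```

It is in the pocket without contact. I'll lower the last few mm, release and lift.

>>> {"fn": "move_arm", "kwargs": {"targets": [0,0,-0.002,0,0,0,0,-0.0035,0,0,0,0,-0.0035,0,0,0,0,-0.0035,0,0.035,0,0,-0.0035,0,0.035,0,0,-0.0035,0,0.035]}}

```text
time_s: 14.75
tcp_pos: [0.6629, -0.1111, 0.0314]
tcp_rot: [2.119, 2.319, 0.0]
force: [-0.9, -0.6, -0.9]
grip_width: 0.034
finger_force: 0.0
```

>>> {"fn": "move_arm", "kwargs": {"targets": [0,0,0.03,0,0.035,0,0,0.07,0,0.035,0,0,0.12,0,0.035,0,0,0.17,0,0.05,-0.05,0.01,0.19,0,0.05,-0.1,0.02,0.19,0,0.05,-0.15,0.02,0.19,0,0.05,-0.2,0.02,0.19,0,0.05,-0.24,0.02,0.19,0,0.05,-0.24,0.02,0.19,0,0.05]}}

```text
time_s: 15.75
tcp_pos: [0.4167, -0.0903, 0.2206]
tcp_rot: [-2.117, -2.316, 0.004]
force: [-0.3, 0.1, -0.0]
grip_width: 0.0499
finger_force: 0.0
```

```bash
python3 - <<'E'
from pk import *
vision.camera("scene");c=vision.camera("top");st()
cv2.imwrite("pics/s1.png",cv2.resize(c["frame"][125:195,250:340],None,fx=8,fy=8,interpolation=cv2.INTER_CUBIC))
for xy in([.354,.2535],[.4220,.0885],[.3747,-.3078]):
    x,e=fitjaw([c],xy);print("jaw",x[:2].round(4),np.degrees(x[2]).round(1),round(e,4))
E
```

```text
t 15.85 tcp [ 0.4228 -0.0912  0.2219] yawY 5.14 zdir [ 0.002 -0.    -1.   ] F [0.5 0.7 0.3] w 0.0499 ff 0.0 j [-0.24  0.14  2.04  0.    0.97 -0.33]
jaw [0.3567 0.2094] 2.2 0.0044
jaw [0.4223 0.0884] 49.3 0.0168
jaw [ 0.3751 -0.307 ] -4.2 0.0512
```

View pics/s1.png

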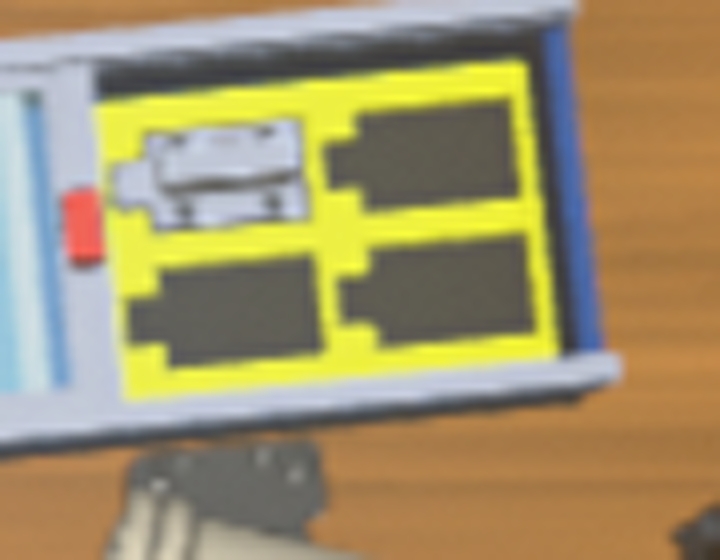

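The first jaw is seated flush. The leftmost jaw was knocked to (.357,.209). Next is the jaw at (.422,.088), yaw 49.

>>> {"fn": "move_arm", "kwargs": {"targets": [0,0.1796,0,43.8,0.05,0,0.1796,0,43.8,0.05,0,0.1796,0,43.8,0.05,0,0.1796,0,43.8,0.05,0,0.1796,0,43.8,0.05,0,0.1796,-0.05,43.8,0.05,0,0.1796,-0.1,43.8,0.05,0,0.1796,-0.14,43.8,0.05,0,0.1796,-0.14,43.8,0.05,0,0.1796,-0.14,43.8,0.05]}}

```text
time_s: 16.85
tcp_pos: [0.4238, 0.0889, 0.0811]
tcp_rot: [-1.1, -2.942, 0.001]
force: [0.6, -1.6, 1.2]
grip_width: 0.0497
finger_force: 0.0
```

```bash
python3 - <<'E'
from h import *
vision.camera("scene");vision.camera("scene");st()
E
```

```text
t 16.95 tcp [0.425  0.089  0.0829] yawY 48.98 zdir [ 0.003  0.001 -1.   ] F [ 0.7 -0.8 -0.9] w 0.05 ff 0.0 j [ 0.18  0.39  2.13  0.    0.61 -0.68]
```

>>> {"fn": "move_arm", "kwargs": {"targets": [-0.002,-0.0005,-0.02,0,0.05,-0.002,-0.0005,-0.045,0,0.05,-0.002,-0.0005,-0.06,0,0.05,-0.002,-0.0005,-0.063,0,0.05,-0.002,-0.0005,-0.063,0,0.03,-0.002,-0.0005,-0.063,0,0,-0.002,-0.0005,-0.063,0,0,-0.002,-0.0005,-0.063,0,0,-0.002,-0.0005,-0.063,0,0,-0.002,-0.0005,-0.063,0,0]}}

```text
time_s: 17.95
tcp_pos: [0.4211, 0.0881, 0.0187]
tcp_rot: [1.101, 2.942, 0.001]
force: [-1.9, -0.3, 8.5]
grip_width: 0.0157
finger_force: 30.0
```

```bash
python3 - <<'E'
from h import *
vision.camera("scene");st()
E
```

```text
t 18.0 tcp [0.4211 0.0881 0.0187] yawY 48.98 zdir [ 0.001  0.    -1.   ] F [-1.   0.6  8. ] w 0.016 ff 30.001599490642548 j [ 0.18  0.53  2.15 -0.    0.46 -0.68]
```

>>> {"fn": "move_arm", "kwargs": {"targets": [0,0,0.03,0,0,0,0,0.08,0,0,0,0,0.12,0,0,0,0,0.15,0,0,0,0,0.15,0,0]}}

```text
time_s: 18.5
tcp_pos: [0.4231, 0.0885, 0.1717]
tcp_rot: [1.099, 2.936, 0.006]
force: [0.4, -0.0, -2.4]
grip_width: 0.0161
finger_force: 30.0
```

>>> {"fn": "move_arm", "kwargs": {"targets": [0.248,-0.292,0,-43.8,0,0.248,-0.292,0,-43.8,0,0.248,-0.292,0,-43.8,0,0.248,-0.292,0,-43.8,0,0.248,-0.292,0,-43.8,0,0.248,-0.292,0,-43.8,0,0.248,-0.292,0,-43.8,0,0.248,-0.292,0,-43.8,0,0.248,-0.292,0,-43.8,0,0.248,-0.292,-0.02,-43.8,0]}}

```text
time_s: 19.5
tcp_pos: [0.6696, -0.2049, 0.1478]
tcp_rot: [2.119, 2.317, 0.001]
force: [-0.5, 0.3, -2.0]
grip_width: 0.0161
finger_force: 30.0
```

```bash
python3 - <<'E'
from h import *
vision.camera("scene");vision.camera("scene");vision.camera("scene");st()
E
```

```text
t 19.65 tcp [ 0.6663 -0.2028  0.145 ] yawY 5.19 zdir [-0.006  0.002 -1.   ] F [ 0.3 -0.2 -2. ] w 0.0161 ff 29.999701380729675 j [-0.31  0.61  1.5   0.    1.03 -0.4 ]
```

>>> {"fn": "move_arm", "kwargs": {"targets": [0.003,0,-0.02,0,0,0.003,0,-0.045,0,0,0.003,0,-0.07,0,0,0.003,0,-0.085,0,0,0.003,0,-0.085,0,0,0.003,0,-0.085,0,0,0.003,0,-0.085,0,0,0.003,0,-0.085,0,0]}}

```text
time_s: 20.45
tcp_pos: [0.6727, -0.2042, 0.0646]
tcp_rot: [2.117, 2.318, 0.002]
force: [0.4, -0.2, -1.7]
grip_width: 0.0159
finger_force: 30.0
```

```bash
python3 - <<'E'
from h import *
for i in range(4): vision.camera("scene");st()
E
```

```text
t 20.5 tcp [ 0.6725 -0.2042  0.0645] yawY 5.18 zdir [ 0.002 -0.001 -1.   ] F [-0.5 -0.7 -2.7] w 0.0158 ff 29.999629855155945 j [-0.31  0.72  1.52 -0.    0.9  -0.4 ]
t 20.55 tcp [ 0.6724 -0.2042  0.0643] yawY 5.17 zdir [ 0.002 -0.001 -1.   ] F [-1.1 -0.  -2.4] w 0.0161 ff 29.999618232250214 j [-0.31  0.72  1.52  0.    0.9  -0.4 ]
t 20.6 tcp [ 0.6722 -0.2041  0.0641] yawY 5.17 zdir [ 0.001 -0.    -1.   ] F [ 0.7  0.5 -2.1] w 0.0162 ff 29.999549388885498 j [-0.31  0.72  1.52 -0.    0.9  -0.4 ]
t 20.65 tcp [ 0.6721 -0.2041  0.0639] yawY 5.17 zdir [ 0.001 -0.    -1.   ] F [-0.1 -0.2 -2. ] w 0.0156 ff 29.999563694000244 j [-0.31  0.72  1.52  0.    0.9  -0.4 ]
```

>>> {"fn": "move_arm", "kwargs": {"targets": [0,0,-0.01,0,0,0,0,-0.02,0,0,0,0,-0.025,0,0,0,0,-0.027,0,0,0,0,-0.029,0,0,0,0,-0.029,0,0]}}

```text
time_s: 21.25
tcp_pos: [0.6717, -0.2039, 0.0339]
tcp_rot: [-2.119, -2.319, 0.0]
force: [0.3, -0.3, -2.0]
grip_width: 0.0159
finger_force: 30.0
```

```bash
python3 - <<'E'
from h import *
for i in range(2): vision.camera("scene")
st()
E
```

```text
t 21.35 tcp [ 0.672  -0.204   0.0344] yawY 5.18 zdir [ 0. -0. -1.] F [-0.3  0.1 -2.4] w 0.0156 ff 29.999609291553497 j [-0.31  0.76  1.53 -0.    0.85 -0.4 ]
```

>>> {"fn": "move_arm", "kwargs": {"targets": [0,0,-0.002,0,0,0,0,-0.0035,0,0,0,0,-0.0035,0,0,0,0,-0.0035,0,0.035,0,0,-0.0035,0,0.035,0,0,-0.0035,0,0.035,0,0,0.03,0,0.035,0,0,0.07,0,0.035,0,0,0.12,0,0.035,0,0,0.15,0,0.035]}}

```text
time_s: 22.35
tcp_pos: [0.6731, -0.2044, 0.1883]
tcp_rot: [2.116, 2.316, 0.003]
force: [0.7, -0.1, -0.9]
grip_width: 0.0352
finger_force: 0.0
```

>>> {"fn": "move_arm", "kwargs": {"targets": [-0.24,0.27,0.04,0,0.05,-0.24,0.27,0.04,0,0.05,-0.24,0.27,0.04,0,0.05,-0.24,0.27,0.04,0,0.05,-0.24,0.27,0.04,0,0.05,-0.24,0.27,0.04,0,0.05,-0.24,0.27,0.04,0,0.05,-0.24,0.27,0.04,0,0.05]}}

```text
time_s: 23.15
tcp_pos: [0.4287, 0.0681, 0.2246]
tcp_rot: [-2.116, -2.321, 0.0]
force: [-0.7, -0.6, 1.0]
grip_width: 0.0499
finger_force: 0.0
```

```bash
python3 - <<'E'
from pk import *
for i in range(3): vision.camera("scene")
c=vision.camera("top");st()
cv2.imwrite("pics/s2.png",cv2.resize(c["frame"][125:195,250:340],None,fx=8,fy=8,interpolation=cv2.INTER_CUBIC))
for xy in([.3567,.2094],[.3747,-.3078]):
    x,e=fitjaw([c],xy);print("jaw",x[:2].round(4),np.degrees(x[2]).round(1),round(e,4))
for xy in([.6629,-.1088],[.6716,-.2044]):
    p0=np.r_[xy,CY];f=lambda p:0
    print("seen rib top", xy)
E
```

```text
t 23.35 tcp [0.4329 0.0658 0.2246] yawY 5.21 zdir [ 0.002 -0.    -1.   ] F [0.2 0.  0.2] w 0.0498 ff 0.0 j [ 0.12  0.14  2.02 -0.    0.97  0.03]
jaw [0.3577 0.2075] 3.3 0.3247
jaw [ 0.3751 -0.308 ] -4.0 0.0065
seen rib top [0.6629, -0.1088]
seen rib top [0.6716, -0.2044]
```

View pics/s2.png

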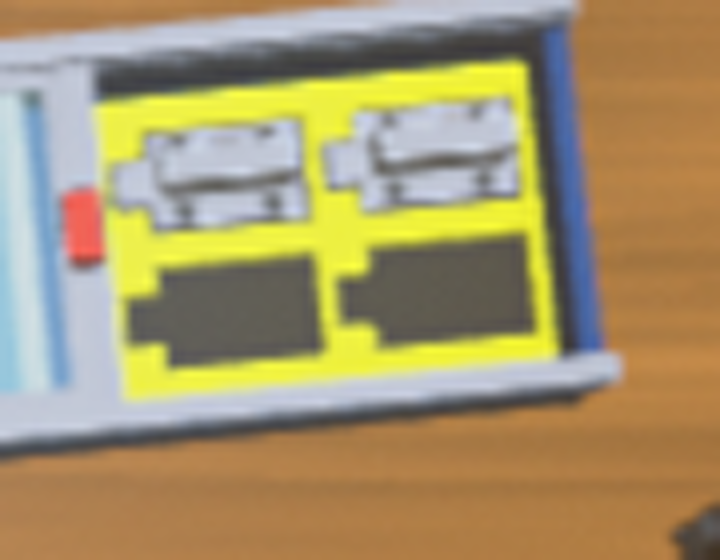

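Two jaws are seated. Next is the knocked jaw at (.357,.209).

>>> {"fn": "move_arm", "kwargs": {"targets": [-0.075,0.143,0,-2.8,0.05,-0.075,0.143,0,-2.8,0.05,-0.075,0.143,0,-2.8,0.05,-0.075,0.143,0,-2.8,0.05,-0.075,0.143,-0.05,-2.8,0.05,-0.075,0.143,-0.1,-2.8,0.05,-0.075,0.143,-0.14,-2.8,0.05,-0.075,0.143,-0.14,-2.8,0.05,-0.075,0.143,-0.14,-2.8,0.05,-0.075,0.143,-0.14,-2.8,0.05]}}

```text
time_s: 24.35
tcp_pos: [0.3587, 0.2093, 0.0858]
tcp_rot: [2.175, 2.265, 0.005]
force: [0.2, 0.8, 0.4]
grip_width: 0.0502
finger_force: 0.0
```

```bash
python3 - <<'E'
from fit import *
cs=[vision.camera("scene") for i in range(3)];st()
x,e=fitjaw(cs[-1:],[.3567,.2094],yaws=[0]);print(x,e)
E
```

```text
t 24.5 tcp [0.3583 0.2096 0.086 ] yawY 2.35 zdir [ 0.004  0.002 -1.   ] F [ 0.6 -0.2  0.6] w 0.0497 ff 0.0 j [ 0.5   0.37  2.17 -0.    0.6   0.46]
[0.35537922 0.20984186 0.00555375] 0.045787715618383636
```

>>> {"fn": "move_arm", "kwargs": {"targets": [-0.001,0,-0.02,0,0.05,-0.001,0,-0.045,0,0.05,-0.001,0,-0.06,0,0.05,-0.001,0,-0.066,0,0.05,-0.001,0,-0.066,0,0.03,-0.001,0,-0.066,0,0,-0.001,0,-0.066,0,0,-0.001,0,-0.066,0,0,-0.001,0,-0.066,0,0,-0.001,0,-0.066,0,0]}}

```text
time_s: 25.5
tcp_pos: [0.3563, 0.2093, 0.0187]
tcp_rot: [2.175, 2.267, 0.002]
force: [-0.6, -0.7, 7.1]
grip_width: 0.0158
finger_force: 30.0
```

```bash
python3 - <<'E'
from h import *
vision.camera("scene");st()
E
```

```text
t 25.55 tcp [0.3563 0.2093 0.0187] yawY 2.36 zdir [ 0.001  0.001 -1.   ] F [ 0.6 -0.6  7.1] w 0.0157 ff 29.965601563453674 j [0.5  0.52 2.19 0.   0.43 0.46]
```

>>> {"fn": "move_arm", "kwargs": {"targets": [0,0,0.03,0,0,0,0,0.08,0,0,0,0,0.12,0,0,0,0,0.15,0,0,0,0,0.15,0,0]}}

```text
time_s: 26.05
tcp_pos: [0.3578, 0.2102, 0.1716]
tcp_rot: [2.173, 2.265, 0.011]
force: [-0.5, 1.0, -2.2]
grip_width: 0.0157
finger_force: 30.0
```

>>> {"fn": "move_arm", "kwargs": {"targets": [0.253,-0.4195,0,2.85,0,0.253,-0.4195,0,2.85,0,0.253,-0.4195,0,2.85,0,0.253,-0.4195,0,2.85,0,0.253,-0.4195,0,2.85,0,0.253,-0.4195,0,2.85,0,0.253,-0.4195,0,2.85,0,0.253,-0.4195,0,2.85,0,0.253,-0.4195,0,2.85,0,0.253,-0.4195,0,2.85,0]}}

```text
time_s: 27.05
tcp_pos: [0.6088, -0.2128, 0.1656]
tcp_rot: [-2.118, -2.318, 0.002]
force: [0.3, -0.3, -3.1]
grip_width: 0.0156
finger_force: 30.0
```

```bash
python3 - <<'E'
from h import *
for i in range(6): vision.camera("scene")
st()
E
```

```text
t 27.35 tcp [ 0.6072 -0.2092  0.1664] yawY 5.24 zdir [-0.003  0.001 -1.   ] F [ 0.6 -0.4 -1.8] w 0.016 ff 29.952906668186188 j [-0.35  0.51  1.63  0.    1.   -0.44]
```

>>> {"fn": "move_arm", "kwargs": {"targets": [0.001,0,-0.03,0,0,0.001,0,-0.06,0,0,0.001,0,-0.09,0,0,0.001,0,-0.107,0,0,0.001,0,-0.107,0,0,0.001,0,-0.107,0,0,0.001,0,-0.107,0,0,0.001,0,-0.107,0,0,0.001,0,-0.107,0,0,0.001,0,-0.107,0,0]}}

```text
time_s: 28.35
tcp_pos: [0.6101, -0.2106, 0.0619]
tcp_rot: [2.117, 2.32, 0.001]
force: [-0.2, 0.1, -2.5]
grip_width: 0.016
finger_force: 30.0
```

```bash
python3 - <<'E'
from h import *
for i in range(3): vision.camera("scene")
st()
E
```

```text
t 28.5 tcp [ 0.6098 -0.2105  0.0614] yawY 5.22 zdir [ 0. -0. -1.] F [ 0.4 -0.4 -2.4] w 0.0156 ff 29.95278686285019 j [-0.35  0.66  1.67 -0.    0.82 -0.44]
```

>>> {"fn": "move_arm", "kwargs": {"targets": [0,0.0004,-0.01,0,0,0,0.0004,-0.018,0,0,0,0.0004,-0.023,0,0,0,0.0004,-0.025,0,0,0,0.0004,-0.027,0,0,0,0.0004,-0.027,0,0,0,0.0004,-0.027,0,0]}}

```text
time_s: 29.2
tcp_pos: [0.6099, -0.2101, 0.0343]
tcp_rot: [2.118, 2.32, 0.0]
force: [0.6, 0.5, -2.6]
grip_width: 0.0156
finger_force: 30.0
```

```bash
python3 - <<'E'
from h import *
for i in range(2): vision.camera("scene")
st()
E
```

```text
t 29.3 tcp [ 0.61   -0.2101  0.0345] yawY 5.23 zdir [ 0. -0. -1.] F [ 0.5  0.1 -2.2] w 0.0163 ff 29.952827095985413 j [-0.35  0.7   1.67 -0.    0.77 -0.44]
```

>>> {"fn": "move_arm", "kwargs": {"targets": [0,0,-0.002,0,0,0,0,-0.0035,0,0,0,0,-0.0035,0,0,0,0,-0.0035,0,0.035,0,0,-0.0035,0,0.035,0,0,-0.0035,0,0.035,0,0,0.03,0,0.035,0,0,0.07,0,0.035,0,0,0.12,0,0.035,0,0,0.15,0,0.035]}}

```text
time_s: 30.3
tcp_pos: [0.611, -0.2105, 0.188]
tcp_rot: [2.115, 2.318, 0.002]
force: [0.9, -0.0, -0.2]
grip_width: 0.0351
finger_force: 0.0
```

>>> {"fn": "move_arm", "kwargs": {"targets": [-0.235,0.0,0.04,0,0.05,-0.235,0.0,0.04,0,0.05,-0.235,0.0,0.04,0,0.05,-0.235,0.0,0.04,0,0.05,-0.235,0.0,0.04,0,0.05,-0.235,0.0,0.04,0,0.05,-0.235,0.0,0.04,0,0.05]}}

```text
time_s: 31.0
tcp_pos: [0.3748, -0.2104, 0.2249]
tcp_rot: [2.118, 2.318, 0.001]
force: [0.5, 0.1, 0.7]
grip_width: 0.0503
finger_force: 0.0
```

```bash
python3 - <<'E'
from pk import *
for i in range(3): vision.camera("scene")
c=vision.camera("top");st()
x,e=fitjaw([c],[.3750,-.308]);print("jaw",x[:2].round(4),np.degrees(x[2]).round(1),round(e,4))
E
```

```text
t 31.2 tcp [ 0.3758 -0.2102  0.224 ] yawY 5.27 zdir [ 0. -0. -1.] F [-1.1  0.4 -0.1] w 0.0498 ff 0.0 j [-0.54  0.13  2.04  0.    0.97 -0.63]
jaw [ 0.3534 -0.2981] -78.3 0.6704
```

>>> {"fn": "move_arm", "kwargs": {"targets": [-0.0005,-0.098,0,-9.3,0.05,-0.0005,-0.098,0,-9.3,0.05,-0.0005,-0.098,0,-9.3,0.05,-0.0005,-0.098,-0.05,-9.3,0.05,-0.0005,-0.098,-0.1,-9.3,0.05,-0.0005,-0.098,-0.14,-9.3,0.05,-0.0005,-0.098,-0.14,-9.3,0.05,-0.0005,-0.098,-0.14,-9.3,0.05,-0.0005,-0.098,-0.14,-9.3,0.05]}}

```text
time_s: 32.1
tcp_pos: [0.3757, -0.3089, 0.0859]
tcp_rot: [2.296, 2.14, 0.001]
force: [1.0, 0.5, 0.6]
grip_width: 0.0498
finger_force: 0.0
```

```bash
python3 - <<'E'
from fit import *
cs=[vision.camera("scene") for i in range(3)];st()
x,e=fitjaw(cs[-1:],[.3725,-.306],yaws=[0]);print(x,e)
cv2.imwrite("pics/j4.png",cv2.resize(cs[-1]["frame"][200:290,95:205],None,fx=6,fy=6,interpolation=cv2.INTER_CUBIC))
E
```

```text
t 32.25 tcp [ 0.3755 -0.3089  0.0862] yawY -4.06 zdir [ 0.003 -0.003 -1.   ] F [1.  0.1 0.2] w 0.0502 ff 0.0 j [-0.71  0.44  2.02 -0.    0.68 -0.64]
[ 0.37310482 -0.30600331 -0.10064957] 0.05313071339069234
```

View pics/j4.png

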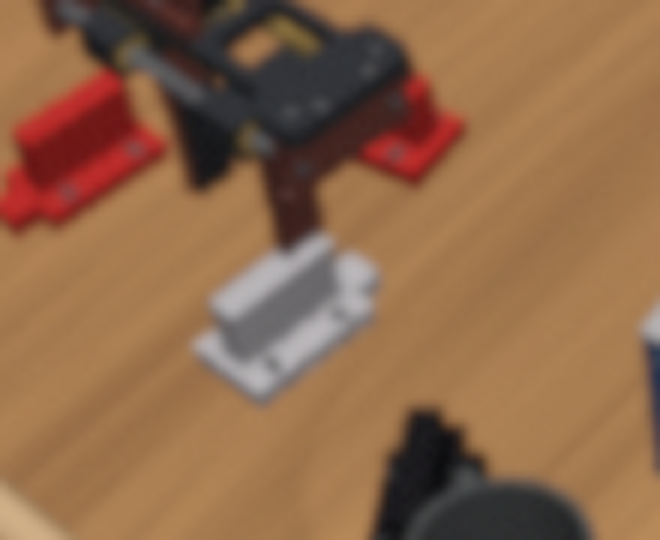

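The jaw is where it was. I'll descend and grip.

>>> {"fn": "move_arm", "kwargs": {"targets": [0,0.0005,-0.02,0,0.05,0,0.0005,-0.045,0,0.05,0,0.0005,-0.06,0,0.05,0,0.0005,-0.067,0,0.05,0,0.0005,-0.067,0,0.03,0,0.0005,-0.067,0,0,0,0.0005,-0.067,0,0,0,0.0005,-0.067,0,0,0,0.0005,-0.067,0,0,0,0.0005,-0.067,0,0]}}

```text
time_s: 33.25
tcp_pos: [0.3747, -0.3079, 0.0178]
tcp_rot: [2.298, 2.14, 0.0]
force: [0.2, 0.6, 5.8]
grip_width: 0.0157
finger_force: 30.0
```

```bash
python3 - <<'E'
from h import *
vision.camera("scene");st()
E
```

```text
t 33.3 tcp [ 0.3747 -0.3079  0.0178] yawY -4.08 zdir [ 0.001 -0.001 -1.   ] F [0.3 0.9 6.8] w 0.0158 ff 29.999351799488068 j [-0.71  0.57  2.04  0.    0.53 -0.64]
```

>>> {"fn": "move_arm", "kwargs": {"targets": [0,0,0.03,0,0,0,0,0.08,0,0,0,0,0.12,0,0,0,0,0.15,0,0,0,0,0.15,0,0]}}

```text
time_s: 33.8
tcp_pos: [0.3761, -0.3092, 0.1709]
tcp_rot: [2.294, 2.136, 0.001]
force: [0.6, -0.0, -1.6]
grip_width: 0.0158
finger_force: 30.0
```

>>> {"fn": "move_arm", "kwargs": {"targets": [0.226,0.1945,0,9.3,0,0.226,0.1945,0,9.3,0,0.226,0.1945,0,9.3,0,0.226,0.1945,0,9.3,0,0.226,0.1945,0,9.3,0,0.226,0.1945,0,9.3,0,0.226,0.1945,0,9.3,0,0.226,0.1945,0,9.3,0,0.226,0.1945,-0.01,9.3,0,0.226,0.1945,-0.01,9.3,0]}}

```text
time_s: 34.8
tcp_pos: [0.5979, -0.1137, 0.1549]
tcp_rot: [-2.117, -2.316, 0.004]
force: [-0.0, -0.1, -1.8]
grip_width: 0.0154
finger_force: 30.0
```

>>> {"fn": "move_arm", "kwargs": {"targets": [0,0,-0.02,0,0,0,0,-0.05,0,0,0,0,-0.08,0,0,0,0,-0.094,0,0,0,0,-0.094,0,0,0,0,-0.094,0,0,0,0,-0.094,0,0,0,0,-0.094,0,0]}}

```text
time_s: 35.6
tcp_pos: [0.6012, -0.1133, 0.0646]
tcp_rot: [2.117, 2.319, 0.002]
force: [0.5, -0.7, -1.6]
grip_width: 0.0163
finger_force: 30.0
```

```bash
python3 - <<'E'
from h import *
for i in range(4): vision.camera("scene")
st()
E
```

```text
t 35.8 tcp [ 0.6006 -0.1131  0.0638] yawY 5.23 zdir [ 0.001 -0.    -1.   ] F [-0.2 -0.7 -2.2] w 0.0157 ff 29.997963309288025 j [-0.21  0.61  1.75 -0.    0.78 -0.3 ]
```

>>> {"fn": "move_arm", "kwargs": {"targets": [0.0008,-0.0012,0,0,0,0.0008,-0.0012,-0.01,0,0,0.0008,-0.0012,-0.02,0,0,0.0008,-0.0012,-0.025,0,0,0.0008,-0.0012,-0.028,0,0,0.0008,-0.0012,-0.03,0,0,0.0008,-0.0012,-0.03,0,0,0.0008,-0.0012,-0.03,0,0]}}

```text
time_s: 36.6
tcp_pos: [0.6012, -0.1143, 0.0333]
tcp_rot: [2.118, 2.32, 0.0]
force: [-0.1, 0.5, -1.7]
grip_width: 0.0157
finger_force: 30.0
```

```bash
python3 - <<'E'
from h import *
for i in range(2): vision.camera("scene")
st()
E
```

```text
t 36.7 tcp [ 0.6013 -0.1143  0.0335] yawY 5.23 zdir [ 0.001 -0.    -1.   ] F [-0.8 -0.1 -1.6] w 0.0158 ff 29.997935593128204 j [-0.21  0.66  1.75  0.    0.73 -0.3 ]
```

>>> {"fn": "move_arm", "kwargs": {"targets": [0,0,-0.002,0,0,0,0,-0.0038,0,0,0,0,-0.0038,0,0,0,0,-0.0038,0,0.035,0,0,-0.0038,0,0.035,0,0,-0.0038,0,0.035,0,0,0.03,0,0.035,0,0,0.07,0,0.035,0,0,0.12,0,0.06,0,0,0.15,0,0.06]}}

```text
time_s: 37.7
tcp_pos: [0.6023, -0.1145, 0.1867]
tcp_rot: [2.116, 2.318, 0.003]
force: [0.6, 0.3, -0.3]
grip_width: 0.0475
finger_force: 0.0
```

>>> {"fn": "move_arm", "kwargs": {"targets": [-0.18,0.07,0,0,0.06,-0.18,0.07,0,0,0.06,-0.18,0.07,0,0,0.06,-0.18,0.07,0,0,0.06,-0.18,0.07,0,0,0.06,-0.18,0.07,0,0,0.06]}}

```text
time_s: 38.3
tcp_pos: [0.4212, -0.0441, 0.1837]
tcp_rot: [2.116, 2.32, 0.001]
force: [0.3, 0.3, 0.6]
grip_width: 0.0597
finger_force: 0.0
```

```bash
python3 - <<'E'
from fit import *
for i in range(2): vision.camera("scene")
c=vision.camera("top");s=vision.camera("scene");st()
A=cv2.resize(c["frame"][125:195,250:340],(540,420),interpolation=cv2.INTER_CUBIC)
B=cv2.resize(s["frame"][200:290,190:290],(260,420)[::1] if 0 else (467,420),interpolation=cv2.INTER_CUBIC)
cv2.imwrite("pics/s4.png",cv2.resize(np.hstack([A,B]),(800,334)))
E
```

```text
t 38.5 tcp [ 0.4226 -0.0447  0.1834] yawY 5.21 zdir [ 0.001 -0.    -1.   ] F [-0.2 -0.5  0.1] w 0.0597 ff 0.0 j [-0.13  0.19  2.09 -0.    0.87 -0.22]
```

View pics/s4.png

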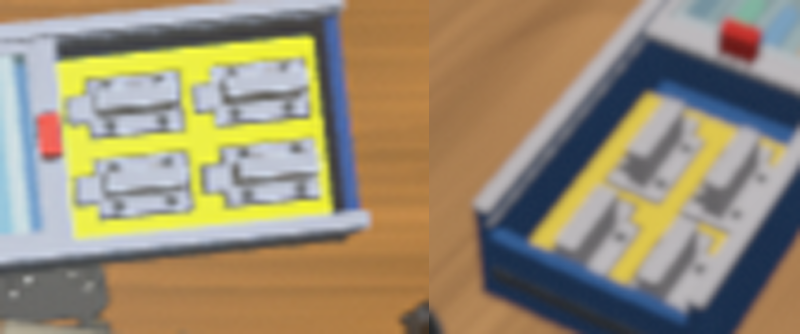

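All four jaws sit flush in their pockets, the front pair at about (130,185) and (260,170). Next I'll close the right door.

>>> {"fn": "move_arm", "kwargs": {"targets": [0.2035,0,0,0,0.06,0.2035,0,0,0,0.06,0.2035,0,0,0,0.06,0.2035,0,0,0,0.06,0.2035,0,0,0,0.06,0.2035,0,-0.04,0,0.06,0.2035,0,-0.052,0,0.06,0.2035,0,-0.052,0,0.06,0.2035,0,-0.052,0,0.06,0.2035,0,-0.052,0,0.06]}}

```text
time_s: 39.5
tcp_pos: [0.6253, -0.0444, 0.1327]
tcp_rot: [2.117, 2.319, 0.002]
force: [-0.3, 0.1, 0.2]
grip_width: 0.0601
finger_force: 0.0
```

```bash
python3 - <<'E'
from h import *
for i in range(3): vision.camera("scene")
st()
E
```

```text
t 39.65 tcp [ 0.6252 -0.0443  0.1325] yawY 5.22 zdir [ 0.002 -0.    -1.   ] F [-0.1  0.3 -0.8] w 0.0603 ff 0.0 j [-0.09  0.53  1.69  0.    0.92 -0.18]
```

>>> {"fn": "move_arm", "kwargs": {"targets": [0.0004,0,-0.02,0,0.06,0.0004,0,-0.034,0,0.06,0.0004,0,-0.034,0,0,0.0004,0,-0.034,0,0,0.0004,0,-0.034,0,0,0.0004,0,-0.034,0,0,0.0004,0,-0.034,0,0,0.0004,0,-0.034,0,0]}}

```text
time_s: 40.45
tcp_pos: [0.6256, -0.0443, 0.0978]
tcp_rot: [2.117, 2.32, 0.001]
force: [0.2, 0.6, 3.0]
grip_width: 0.0294
finger_force: 30.0
```

>>> {"fn": "move_arm", "kwargs": {"targets": [0.0018,-0.02,0,0,0,0.0036,-0.04,0,0,0,0.0054,-0.06,0,0,0,0.0072,-0.08,0,0,0,0.0091,-0.1,0,0,0,0.0109,-0.12,0,0,0,0.0127,-0.14,0,0,0,0.0145,-0.16,0,0,0,0.0163,-0.18,0,0,0,0.0177,-0.195,0,0,0]}}

```text
time_s: 41.45
tcp_pos: [0.6436, -0.2412, 0.0978]
tcp_rot: [2.117, 2.318, 0.001]
force: [3.1, 3.0, 5.5]
grip_width: 0.0296
finger_force: 30.0
```

>>> {"fn": "move_arm", "kwargs": {"targets": [0.0004,-0.004,0,0,0,0.0007,-0.008,0,0,0,0.001,-0.011,0,0,0,0.001,-0.012,0,0,0,0.001,-0.012,0,0,0]}}

```text
time_s: 41.95
tcp_pos: [0.6442, -0.2486, 0.0978]
tcp_rot: [-2.117, -2.318, -0.005]
force: [2.7, 14.6, 10.0]
grip_width: 0.0297
finger_force: 30.0
```

>>> {"fn": "move_arm", "kwargs": {"targets": [0,0.002,0,0,0,0,0.002,0,0,0.06,0,0.002,0,0,0.06,0,0.002,0,0,0.06,0,0.002,0.04,0,0.06,0,0.002,0.08,0,0.06,-0.05,0.03,0.1,0,0.06,-0.1,0.06,0.1,0,0.06,-0.15,0.09,0.1,0,0.06,-0.2,0.12,0.1,0,0.06]}}

```text
time_s: 42.95
tcp_pos: [0.4716, -0.1488, 0.1969]
tcp_rot: [-2.118, -2.32, 0.001]
force: [1.1, -0.2, -0.3]
grip_width: 0.0598
finger_force: 0.0
```

```bash
python3 - <<'E'
from h import *
for i in range(3): vision.camera("scene")
c=vision.camera("top");st()
cv2.imwrite("pics/end.png",cv2.resize(c["frame"][110:200,170:340],None,fx=4.7,fy=4.7,interpolation=cv2.INTER_CUBIC))
E
```

```text
t 43.15 tcp [ 0.4732 -0.1493  0.1973] yawY 5.24 zdir [ 0. -0. -1.] F [-0.2 -0.1  0.1] w 0.06 ff 0.0 j [-0.33  0.27  1.93 -0.    0.94 -0.42]
```

View pics/end.png

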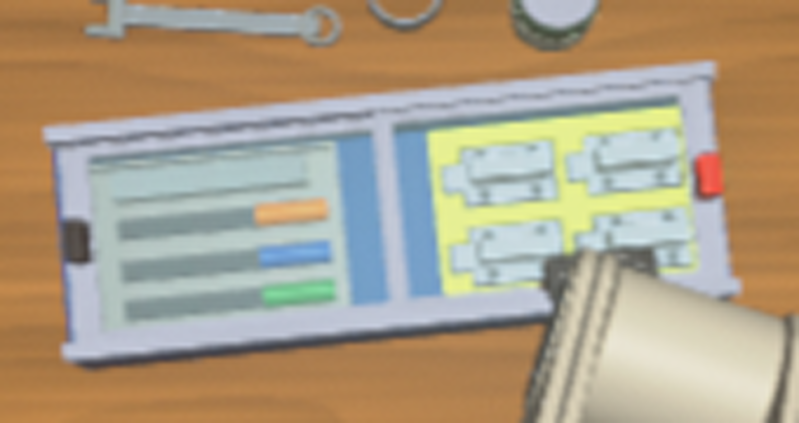

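Both doors are shut, with handles at (75,240) and (708,175) in the crop, and the jaws lie flush under the glass. Handing in.

```bash
python3 -c "
from h import *
print(ctrl.job_done())"
```

```text
the job is handed in; nothing more can be done
None
```

I seated all four aluminium jaws flush in the yellow tray's pockets, shut both cabinet doors and handed the job in at about 43 s. The hand-in returned no verdict, so success rests on my final camera check.

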